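# Change over the bench air unit with its tab-lock knob

## Task

Change over the bench air unit: pinch the two spring tabs of its knob together and, keeping them in, turn the knob clockwise (seen from above) until you feel it come up against its stop, without forcing the tabs or the stop, then let go so that both tabs spring fully out and latch. After that, draw the slide's upright steel grip all the way along its rails until it stops at the other end. Leave the things lying around the unit where they are.

Things in the scene. Friction and masses are not known exactly. Their poses are not given: they have to be found in the camera images.
- unit: air changeover unit, fixed to the bench: grey housing 124 x 200 mm, top face 30 mm above the bench, on a 136 x 212 mm foot plate, three brass hose nipples on its +x side. Origin at the centre of the underside; z up. The knob's vertical axis stands at x = 0, y = +50 mm; the slide runs along x at y = -55 mm. Its place and yaw (up to 0.45 rad either way) vary.
- knob (a joint): turn of the black knob, rad, grows clockwise from above. At 0 (start) both tabs lock it. With both pinched it turns easily (0.04 N m; stays where left) to a hard, hidden stop, set from 0.8 to 1.25, different each time: find it by feel. Over 0.9 N m (18 N a tab) forces it; 0.2 N m shows it is reached. Only within 0.06 rad before the stop do the tabs spring out; earlier the collar holds them in.
- knob_grip (a point): on the knob's axis, 76 mm above the bench, at pinching height; turns with the knob: tabs at its +x and -x, pointer arm at its -y. Knob core 27 x 42 mm, top 92 mm above the bench; round skirt 68 mm across, top 51 mm above the bench; pointer 10 mm wide, reaching 58 mm from the axis, top 52 mm above the bench.
- tab_a (a joint): travel of the grey tab at knob_grip's +x, m: 0 = fully out, 0.005 = pinched to its limit; unlocks above 0.0035. Spring: 4.5 N at 0, 12 N at 0.005. Each tab is a plate 22 mm wide, 54 to 90 mm above the bench; over both it measures 52 mm out, 42 mm fully pinched. Over 35 N on a tab is forcing it; about 14 N a finger is right.
- tab_b (a joint): the same for the tab at knob_grip's -x.
- slide (a joint): travel of the steel slide, m: 0 = at the unit's +x end (start), 0.038 = home at the -x end, where it stops. About 2 N of friction; it stays where it is left. An arm on it runs up against the knob's pointer, so that it can move less than 3 mm until the knob is turned.
- slide_grip (a point): centre of the slide's upright steel grip, 70 mm above the bench; grip 12 mm thick (its x), 36 mm wide (its y), from 42 to 86 mm above the bench. Its axes are those of the unit; the slide travels along its -x.
- electrical_tape: roll of black tape, 68 mm across, 19 mm high, lying beside the unit; leave alone. Origin under its middle.
- offcut_1: dark wood offcut 60 x 120 x 20 mm lying beside the unit; leave alone. Origin under its middle.
- solder_spool: white spool, 52 mm across, 44 mm high, behind the unit; leave alone. Origin under its middle.
- tape_measure: yellow tape measure 68 x 84 x 37 mm, behind the unit; leave alone. Origin under its middle.

How it is judged:
By the outcome, as a careful person would: the job done as asked, in the order asked, and still so for the second after the job is handed in, with the robot touching nothing.
It also fails if it takes over 64 s, if anything falls off the work surface, if the arm or the gripper's body presses on something with over 40 N, if the wrist force passes 120 N, or if a joint passes its speed limit or range.

## Robot

A 7-joint arm with a two-finger parallel gripper is mounted at the origin on the work surface; the furniture and walls round the work are solid. World frame = base frame: x ahead of the robot, y to its left, z up, the work surface at z = 0. Lengths are in m, angles in rad, forces in N, time in s.
With the tool pointing down it reaches from about 0.425 to 0.875 m from the base axis. Payload 4.7 kg.
Tool frame: the origin (TCP) lies midway between the tips of the shut fingers; the grasp point (between the pads) lies 19 mm behind it; z points along the fingers, y is the line along which they close (so a half turn about z gives the same grasp; the last joint's range is limited). The gripper opens to 87 mm and grips with 3 to 60 N. Pads are 19 mm wide; open, the fingers measure 117 mm over their backs; the gripper's body (75 mm by 190 mm) begins 51 mm behind the grasp point.
Start: joints at [1.308, 0.321, -0.07, 1.45, 0.023, 1.371, -0.057], TCP at [0.178, -0.625, 0.223] pointing down, gripper open.
Joint ranges: [-2.86, 2.86], [-0.3, 2.09], [-1.38, 1.24], [0.06, 2.45], [-1.56, 4.7], [0.09, 2.05], [-2.69, 2.69]. Speed limits (rad/s): [2.57, 2.57, 3.14, 3.14, 3.14, 3.14, 3.14].

## Interface

Orientations are given as a rotation vector (axis times angle).
In Python, from bench import ctrl, get_image, calibration gives the robot as it stands.
- The arm moves only by the tool apply_moves, never from a script. Its arguments are lists of equal length, an entry for each row: "dp": the shift along the tool's x, y, z in m, a list of three; "twist": the turn, a rotation vector about the tool's x, y, z in rad, a list of three; "fingers": the closure, from 0 (fully open) to 1 (shut). In form: {"dp": [[dx, dy, dz], ...], "twist": [[ax, ay, az], ...], "fingers": [fingers, ...]}. A call has 1 to 10 rows; each row shifts and turns the commanded pose from where the row before left it, along the tool's axes as they then stand; what a row does not reach is not made up. A row lasts 1/10 s, in which the tool goes at most 50 mm and 8.59 degrees, less where a joint would pass 70% of its speed; a pose out of reach is approached as far as the arm can. A call is refused whole if a number of a shift passes 0.05 or a number of a turn 0.15, either way. A call with a gripper value outside its range is refused whole. The fingers move at their own pace and stop on an object; "newtons" is the grip in N (left out, the last holds). Time passes only in rows, so rows that do not move let the fingers close. It gives the time, the measured TCP pose, the force, the opening and the grip force at its end, in the units of the state.
- ctrl.get_state(): the state, without advancing time (a new reading comes with each control period).
- get_image(name): name is "side" or "top" or "wrist"; returns the picture (420x560x3 uint8, red, green, blue); there is no depth.
- calibration(name): a dict with "fx", "fy", "cx", "cy" (pixels), "eye" and "attitude" of the camera in the world; the wrist camera has in their place "hand_eye" (4x4, takes a point from camera to tool coordinates, whose origin is the TCP and whose axes are the flange's). Camera axes: x right, y up, looking along -z (the intrinsics and any distortion apply to the point x, -y, -z); pixel columns grow to the right and rows downward; lengths in m; the calibration is good to about 2 mm. A picture is of the moment at which its call begins: read the wrist's pose just before it. calibration takes no time and is no camera call.
- ctrl.close_job(): hands the job in; it is judged then, once.
The state is a dict: "time": time; "joint_positions": joint angles; "qd": joint speeds; "joint_torque": joint torques, N m; "position": TCP position; "tool_rot": TCP orientation; "ft_force": force on the tool from outside, world axes, zero at the start; "torque": the same for the moment, N m; "grip_width": opening from 0.0 (shut) to 1.0 (fully open); "grip_force": force on a finger pad.
Only numpy, scipy, OpenCV 4.12 (cv2) and the standard library are available. Lean on these libraries where they do the work, as an engineer would, in place of code of your own. Each camera call takes 0.05 s, during which the arm holds its last target. There are 200 camera calls.

## Working session

There is one attempt and no reset: what is moved stays moved. The work goes in short steps, Python scripts to look and compute and a tool call to move; the robot and the scene stay as the last step left them, time stands still between calls to the robot, and variables do not carry over. Pictures are saved under pics/ and viewed, at most 10 in all, crops included, and the job is handed in when it is done.

Besides the shell and the picture viewer there is one more tool, called after "Call:" as name(argument=value, ...) on one line, values as JSON. apply_moves: Moves the arm, as the interface text tells. Its arguments: {"type":"object","properties":{"dp":{"type":"array"},"twist":{"type":"array"},"fingers":{"type":"array"},"newtons":{"type":"number"}},"required":["dp","twist","fingers"]}

```bash
mkdir -p pics; ls; python3 - <<'E'
from bench import ctrl,get_image,calibration
import cv2
for n in("side","top","wrist"):
    print(n,{k:(v if not hasattr(v,'tolist') else v.tolist()) for k,v in calibration(n).items()})
print(ctrl.get_state())
for n in("side","top"):
    cv2.imwrite(f"pics/{n}0.png",get_image(n)[:,:,::-1])
E
```

```text
pics
side {'fx': 498.0258610304913, 'fy': 498.0258610304913, 'cx': 281.8650632327993, 'cy': 200.7095392531336, 'eye': [-0.06117460683067079, -0.4835474963772867, 0.413037072292794], 'attitude': [1.0649573915418054, -0.5204688160015704, -0.7735448110689519]}
top {'fx': 421.35253759178886, 'fy': 421.35253759178886, 'cx': 285.18388815168623, 'cy': 205.98572892994454, 'eye': [0.40463508743306, -0.010126207657615722, 0.9275132341356136], 'attitude': [0.14916368557726511, -0.0860966445662643, -1.5629197909277928]}
wrist {'fx': 336.70295649431694, 'fy': 336.70295649431694, 'cx': 278.0193655068965, 'cy': 205.99301805839647, 'hand_eye': [[-0.00019041871199309513, 0.956651452026135, 0.2912352366678848, 0.07919213871507909], [0.9999998855153449, 5.431569559885619e-05, 0.0004754146603788967, 0.0007257067133736861], [0.0004389874807035034, 0.29123529385376695, -0.9566513528469497, -0.16163414272422202], [0.0, 0.0, 0.0, 1.0]]}
{'time': 0.0, 'joint_positions': array([ 1.30811218,  0.32184982, -0.07007678,  1.45168259,  0.02262713,
        1.37083616, -0.05688648]), 'qd': array([-0.00067222, -0.00075902, -0.00292569,  0.00014175, -0.00034411,
       -0.00052005, -0.00073429]), 'joint_torque': array([ 4.71169369e-04, -4.91298938e+01, -4.03821375e-01, -3.12528920e+01,
       -6.40775403e-02,  4.35592909e-02,  1.48785712e-04]), 'position': array([ 0.17740147, -0.62472734,  0.22144027]), 'tool_rot': array([-3.10961768e+00, -4.33181807e-01,  6.31678280e-04]), 'ft_force': array([-0.39718508, -0.26793159,  0.34199141]), 'torque': array([ 0.04220154,  0.01252132, -0.00312733]), 'grip_force': 0.0, 'grip_width': 0.9977283042050985}
```

View pics/top0.png

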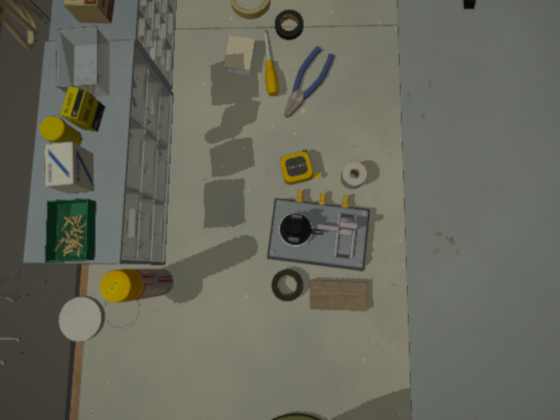

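View pics/side0.png

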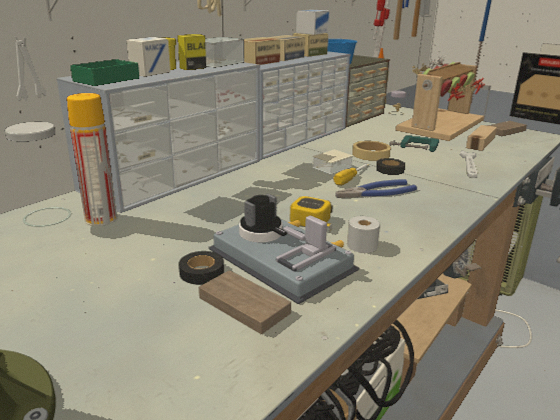

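The top view shows the unit at about (320,233), with the knob at (296,229) and the slide grip near (345,225). In the side view the knob is at (262,212) and the grip at (316,235). I'll enlarge both.

```bash
cat > h.py <<'E'
import numpy as np,cv2
from scipy.spatial.transform import Rotation as R
from bench import ctrl,get_image,calibration
def cam(n,st=None):
    c=calibration(n)
    if n=="wrist":
        H=np.array(c["hand_eye"]);Rt=R.from_rotvec(st["tool_rot"]).as_matrix()
        A=Rt@H[:3,:3];e=np.array(st["position"])+Rt@H[:3,3]
    else: A=R.from_rotvec(c["attitude"]).as_matrix();e=np.array(c["eye"])
    return c,A,e
def ray(C,u,v):
    c,A,e=C;d=A@np.array([(u-c["cx"])/c["fx"],-(v-c["cy"])/c["fy"],-1]);return e,d/np.linalg.norm(d)
def atz(C,u,v,z):
    e,d=ray(C,u,v);return e+d*(z-e[2])/d[2]
def tri(*obs):
    M=np.zeros((3,3));b=np.zeros(3);L=[]
    for C,u,v in obs:
        e,d=ray(C,u,v);P=np.eye(3)-np.outer(d,d);M+=P;b+=P@e;L.append((P,e))
    p=np.linalg.solve(M,b);return p,[round(1e3*np.linalg.norm(P@(p-e)),1) for P,e in L]
def proj(C,p):
    c,A,e=C;q=A.T@(np.array(p)-e);return c["cx"]+c["fx"]*q[0]/-q[2],c["cy"]-c["fy"]*q[1]/-q[2]
def crop(img,x0,y0,w,h,s,f):
    cv2.imwrite(f,cv2.resize(img[y0:y0+h,x0:x0+w,::-1],None,fx=s,fy=s,interpolation=cv2.INTER_CUBIC))
E
python3 - <<'E'
from h import *
t=cv2.imread("pics/top0.png")[:,:,::-1];s=cv2.imread("pics/side0.png")[:,:,::-1]
crop(t,255,180,130,100,6,"pics/topc.png");crop(s,205,185,160,120,5,"pics/sidec.png")
print(cam("top")[1])
for p in [(320,233),(296,229),(345,225)]:print(atz(cam("top"),*p,.05))
E
```

```text
[[ 0.00742934  0.98877928 -0.149199  ]
 [-0.9991845   0.00141867 -0.04035238]
 [-0.03968794  0.14937712  0.98798347]]
[ 0.48040531 -0.04721439  0.05      ]
[0.48857286 0.00274471 0.05      ]
[ 0.49729647 -0.09921277  0.05      ]
```

View pics/topc.png

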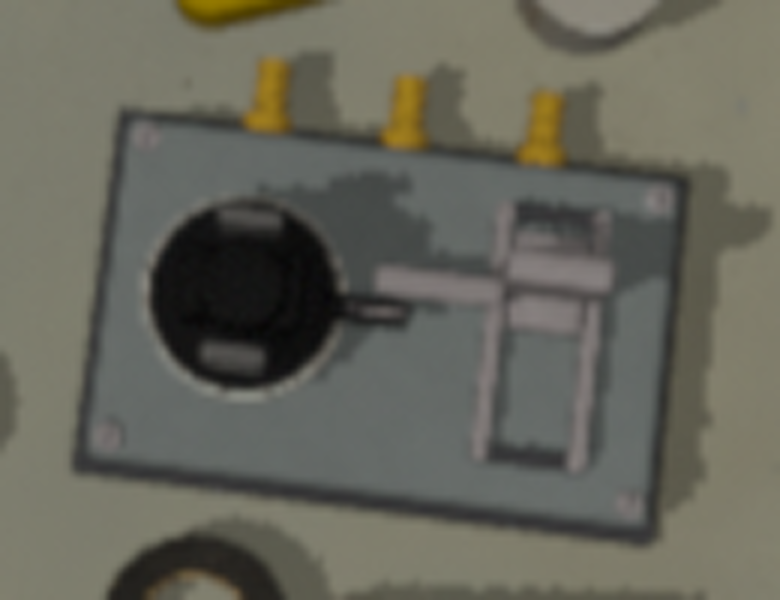

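View pics/sidec.png

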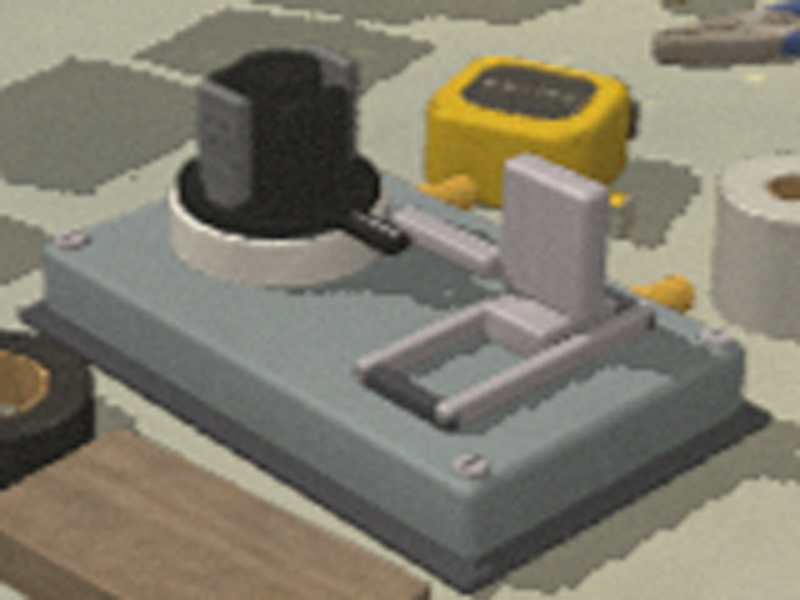

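Top crop: foot corners at (122,108), (690,180), (650,542) and (75,468); tab tops at about (250,220) and (233,358). Side crop: tab_b's outer top corners at (200,82) and (250,103); grip's -x face top corners at (508,160) and (604,192). Next I'll fit the unit pose.

```bash
python3 - <<'E'
from h import *
from scipy.optimize import least_squares
T,S=cam("top"),cam("side")
t=lambda x,y:((x+.5)/6-.5+255,(y+.5)/6-.5+180); s=lambda x,y:((x+.5)/5-.5+205,(y+.5)/5-.5+185)
obs=[(T,t(122,108),(.068,.106,.004)),(T,t(690,180),(.068,-.106,.004)),(T,t(650,542),(-.068,-.106,.004)),(T,t(75,468),(-.068,.106,.004)),
(T,t(250,220),(.0235,.05,.09)),(T,t(233,358),(-.0235,.05,.09)),
(S,s(200,82),(-.026,.061,.09)),(S,s(250,103),(-.026,.039,.09)),(S,s(470,590),(-.068,-.106,0)),(S,s(20,315),(-.068,.106,.004)),(S,s(772,415),(.068,-.106,.004))]
def W(q,p):
    c,n=np.cos(q[2]),np.sin(q[2]);return np.array([q[0]+c*p[0]-n*p[1],q[1]+n*p[0]+c*p[1],p[2]])
f=lambda q:np.ravel([np.subtract(proj(C,W(q,p)),o) for C,o,p in obs])
r=least_squares(f,[.48,-.05,-.12]);print(r.x,r.fun.reshape(-1,2).round(1).tolist())
q=r.x
print("knob",W(q,(0,.05,.076)))
for n,p in dict(gtl=(-.006,-.037,.086),gtr=(-.006,-.073,.086)).items():pass
# triangulate: tab_b outer top corners & slide grip -x face top corners
print(tri((T,*t(233,372)),(S,*s(225,92))))
a=tri((T,*t(508,272)),(S,*s(508,160)));b=tri((T,*t(612,280)),(S,*s(604,192)));print(a,b)
c,n=np.cos(q[2]),np.sin(q[2])
for p in(a[0],b[0]):d=p[:2]-q[:2];print("unit frame",c*d[0]+n*d[1],-n*d[0]+c*d[1])
Rd=R.from_rotvec([-3.1096,-.4332,.0006]).as_matrix();print(Rd)
E
```

```text
[ 0.48292173 -0.04598264 -0.12113805] [[-0.2, -0.1], [0.6, -0.6], [1.0, 1.2], [-0.6, 0.9], [0.5, -1.0], [0.4, -0.7], [-0.5, -0.8], [-1.4, -0.7], [0.3, 1.3], [-0.4, -1.6], [0.9, -0.9]]
knob [0.48896383 0.00365095 0.076     ]
(array([0.46115096, 0.00567696, 0.08978077]), [np.float64(2.1), np.float64(2.1)])
(array([ 0.4938037 , -0.08422334,  0.08291869]), [np.float64(0.2), np.float64(0.2)]) (array([ 0.49185472, -0.11950654,  0.08423094]), [np.float64(1.0), np.float64(1.0)])
unit frame 0.015423302497878051 -0.03664546396069516
unit frame 0.017752304356875016 -0.07190561179579165
[[ 9.61924077e-01  2.73316024e-01 -6.49396565e-04]
 [ 2.73316774e-01 -9.61922223e-01  1.89142372e-03]
 [-1.07712575e-04 -1.99689699e-03 -9.99998000e-01]]
```

Call:
apply_moves(dp=[[0.045,-0.006,0],[0.045,-0.006,0],[0.045,-0.006,0],[0.045,-0.006,0],[0.045,-0.006,0],[0.045,-0.008,0],[0.045,-0.008,0],[0.045,-0.008,0],[0.045,-0.008,0],[0.045,-0.008,0]], twist=[[0,0,-0.075],[0,0,-0.075],[0,0,-0.075],[0,0,-0.075],[0,0,-0.075],[0,0,-0.075],[0,0,-0.075],[0,0,-0.075],[0,0,-0.075],[0,0,-0.075]], fingers=[0,0,0,0,0,0,0,0,0,0], newtons=14)

```text
time: 1.1
position: [0.4966, -0.3152, 0.222]
tool_rot: [-2.734, -1.547, 0.0]
ft_force: [0.3, -0.7, -0.2]
grip_width: 1.003
grip_force: 0.0
```

```bash
cat > go.py <<'E'
import sys
from h import *
# print shift in tool axes to a target, and yaw error; args x y z toolY_angle
x,y,z,a=map(float,sys.argv[1:5]);s=ctrl.get_state();M=R.from_rotvec(s["tool_rot"]).as_matrix()
G=np.array([[ -np.sin(a),np.cos(a),0],[np.cos(a),np.sin(a),0],[0,0,-1]]);
print(s["time"],s["position"].round(4),"d_tool",(M.T@(np.array([x,y,z])-s["position"])).round(4),"twist",R.from_matrix(M.T@G).as_rotvec().round(4),"f",s["ft_force"].round(2),s["torque"].round(2),s["grip_width"],s["grip_force"],"j",s["joint_positions"].round(2))
print("d world",np.array([x,y,z])-s["position"], "toolx",M[:,0].round(3))
E
python3 go.py .489 .0037 .2 -.1211
```

```text
1.1 [ 0.4966 -0.3152  0.222 ] d_tool [ 0.2695 -0.1707  0.0221] twist [-6.000e-04 -2.000e-04 -4.196e-01] f [ 0.26 -0.73 -0.2 ] [-0.05 -0.09 -0.03] 1.0027167428617807 0.0 j [ 0.87  0.22 -0.41  1.6   0.09  1.35 -0.09]
d world [-0.00764687  0.31891603 -0.02198936] toolx [0.515 0.857 0.   ]
```

Call:
apply_moves(dp=[[0.0338,-0.0214,0],[0.0348,-0.0196,0],[0.0358,-0.0178,0],[0.0367,-0.0159,0],[0.0375,-0.0139,0],[0.0382,-0.0119,0],[0.0387,-0.0099,0],[0.0392,-0.0079,0],[0,0,0],[0,0,0]], twist=[[0,0,-0.0525],[0,0,-0.0525],[0,0,-0.0525],[0,0,-0.0525],[0,0,-0.0525],[0,0,-0.0525],[0,0,-0.0525],[0,0,-0.0525],[0,0,0],[0,0,0]], fingers=[0,0,0,0,0,0,0,0,0,0])

```text
time: 2.1
position: [0.4888, 0.0034, 0.2224]
tool_rot: [2.352, 2.082, -0.001]
ft_force: [-0.4, -0.3, -0.3]
grip_width: 1.001
grip_force: 0.0
```

```bash
python3 go.py .489 .0037 .2 -.1211; python3 - <<'E'
from h import *
s=ctrl.get_state();im=get_image("wrist");np.savez("w1.npz",im=im,position=s["position"],tool_rot=s["tool_rot"])
C=cam("wrist",s);print(proj(C,[.489,.0037,.09]),proj(C,[.496,-.102,.086]))
crop(im,0,0,560,420,1.4,"pics/w1.png")
E
```

```text
2.1 [0.4888 0.0034 0.2224] d_tool [0.0004 0.0002 0.0224] twist [-0.0002  0.0009 -0.0008] f [-0.41 -0.28 -0.31] [-0.07 -0.14  0.03] 1.0013512416873147 0.0 j [ 0.62  0.   -0.68  1.82  0.    1.32 -0.18]
d world [ 0.00021787  0.0003462  -0.02237523] toolx [ 0.122  0.993 -0.001]
(np.float64(279.0274492327452), np.float64(194.62742408002163)) (np.float64(298.6434459537003), np.float64(293.6471356904842))
```

View pics/w1.png

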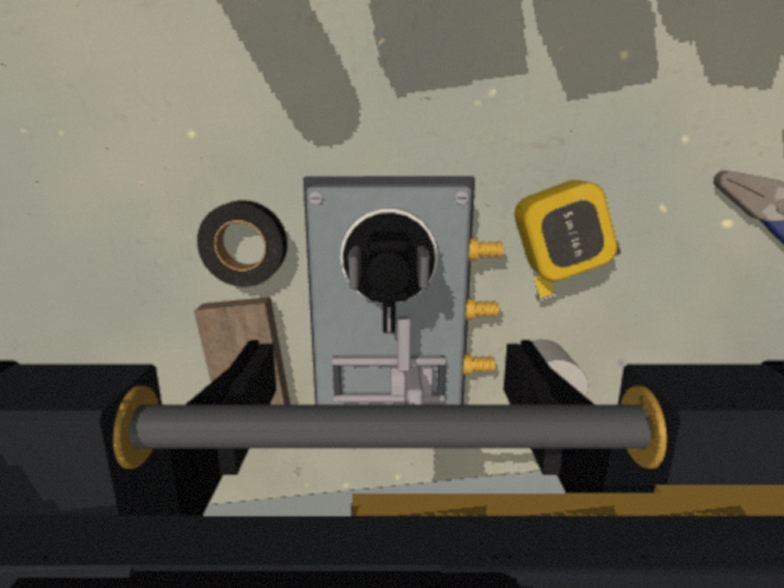

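The wrist view shows the knob at (389,265), with tabs at x≈354 and 424. My prediction was (390.6,272). I'll enlarge it for an accurate fit.

```bash
python3 - <<'E'
from h import *
d=np.load("w1.npz");im=d["im"]
im=np.clip((im/255.)**.6*255,0,255).astype(np.uint8)
crop(im,235,140,90,75,8,"pics/w1c.png")
C=cam("wrist",d);u=[.48292,-.04598];a=-.12114
for p in[(-.026,.039,.09),(-.026,.061,.09),(.026,.039,.09),(.026,.061,.09)]:
    w=[u[0]+np.cos(a)*p[0]-np.sin(a)*p[1],u[1]+np.sin(a)*p[0]+np.cos(a)*p[1],p[2]];x,y=proj(C,w);print(p,(x+.5-235)*8,(y+.5-140)*8)
E
```

```text
(-0.026, 0.039, 0.09) 128.13028105562057 534.7800827084404
(-0.026, 0.061, 0.09) 123.25663776319016 346.5387631806225
(0.026, 0.039, 0.09) 583.7679908660361 534.3891636392361
(0.026, 0.061, 0.09) 588.616578756239 346.12968585378576
```

View pics/w1c.png

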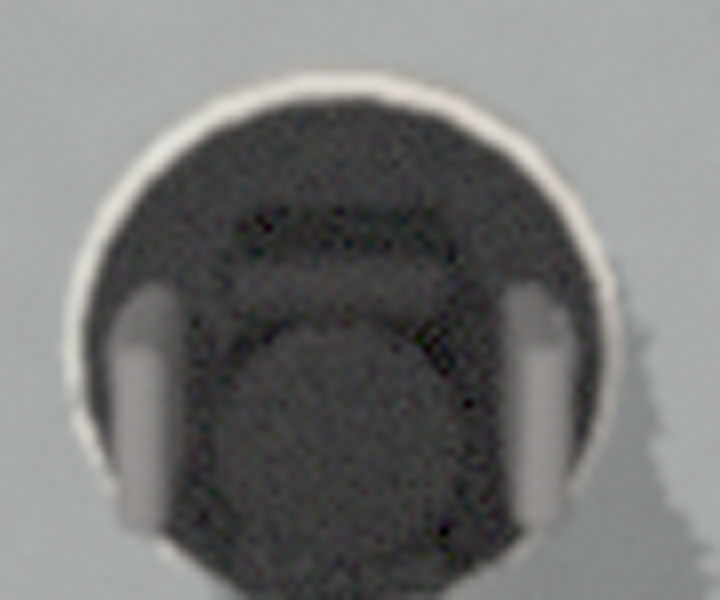

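Left tab's outer edge is at x≈113 and right's at ≈575, so the centre is 344 against the predicted 356. The knob therefore sits about 1.5 mm further along tool -y, which agrees with the top-view residual. I'll descend with that correction.

Call:
apply_moves(dp=[[0.0004,-0.0014,0.03],[0,0,0.03],[0,0,0.03],[0,0,0.03],[0,0,0.03],[0,0,0.015],[0,0,0],[0,0,0]], twist=[[0,0,0],[0,0,0],[0,0,0],[0,0,0],[0,0,0],[0,0,0],[0,0,0],[0,0,0]], fingers=[0,0,0,0,0,0,0,0])

```text
time: 2.95
position: [0.4884, 0.0027, 0.0582]
tool_rot: [2.356, 2.078, 0.001]
ft_force: [-0.4, 0.6, 0.2]
grip_width: 1.0
grip_force: 0.0
```

```bash
python3 go.py .4874 .0038 .0575 -.1211; python3 - <<'E'
from h import *
s=ctrl.get_state();im=get_image("side");im2=get_image("top")
a=cv2.resize(im[140:300,180:380],(800,640)) [:600]
cv2.imwrite("pics/s2.png",a[:,:,::-1])
E
```

```text
2.95 [0.4884 0.0027 0.0582] d_tool [ 0.001  -0.0011  0.0007] twist [ 0.0006 -0.0001 -0.0041] f [-0.4   0.61  0.18] [-0.   -0.12  0.03] 1.0001998219566213 0.0 j [ 0.58  0.19 -0.68  2.01  0.14  0.99 -0.3 ]
d world [-0.00095297  0.001134   -0.00066239] toolx [0.125 0.992 0.   ]
```

View pics/s2.png

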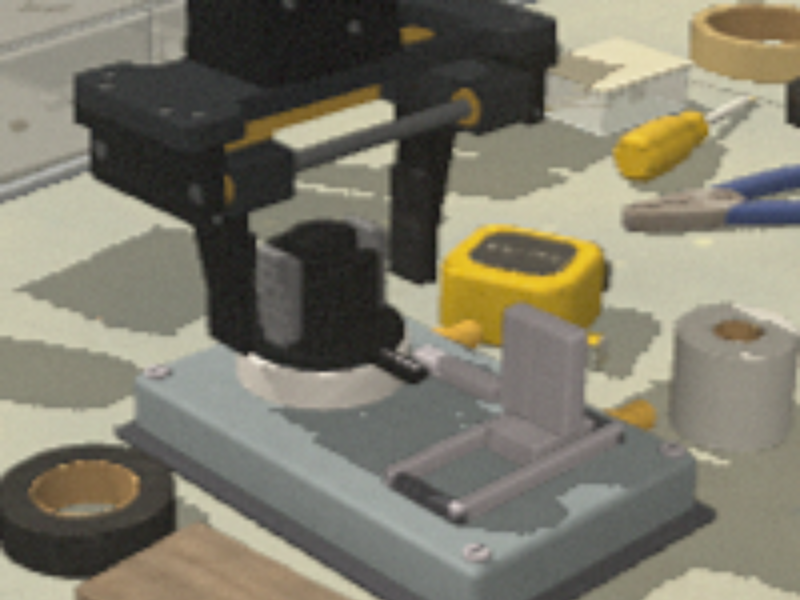

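The fingers straddle the knob with clearance. I'll close with a light 3 N first to check centring.

Call:
apply_moves(dp=[[0.001,-0.0008,0.0005],[0,0,0],[0,0,0],[0,0,0],[0,0,0],[0,0,0],[0,0,0],[0,0,0]], twist=[[0,0,-0.004],[0,0,0],[0,0,0],[0,0,0],[0,0,0],[0,0,0],[0,0,0],[0,0,0]], fingers=[0.2,0.3,0.35,0.4,0.42,0.44,0.46,0.46], newtons=3)

```text
time: 3.85
position: [0.488, 0.0043, 0.0573]
tool_rot: [2.35, 2.083, 0.002]
ft_force: [2.8, -0.5, -2.3]
grip_width: 0.591
grip_force: 3.0
```

```bash
python3 go.py .4874 .0038 .0575 -.1211
```

```text
3.85 [0.488  0.0043 0.0573] d_tool [-0.0005 -0.0005 -0.0002] twist [ 0.0018 -0.0002  0.001 ] f [ 2.76 -0.47 -2.28] [-0.15 -0.91 -0.05] 0.5910449468466853 2.999318204820156 j [ 0.58  0.19 -0.68  2.01  0.14  0.99 -0.3 ]
d world [-0.0005582  -0.00047658  0.00024415] toolx [0.12  0.993 0.   ]
```

Call:
apply_moves(dp=[[0,-0.0005,0],[0,0,0],[0,0,0]], twist=[[0,0,0],[0,0,0],[0,0,0]], fingers=[0.46,0.46,0.46])

```text
time: 4.15
position: [0.4877, 0.0043, 0.0573]
tool_rot: [2.35, 2.083, 0.003]
ft_force: [5.7, -0.6, -4.1]
grip_width: 0.587
grip_force: 3.0
```

Call:
apply_moves(dp=[[0,0,0],[0,0,0],[0,0,0],[0,0,0],[0,0,0]], twist=[[0,0,0],[0,0,0],[0,0,0],[0,0,0],[0,0,0]], fingers=[0.5,0.55,0.6,0.6,0.6], newtons=14)

```text
time: 4.65
position: [0.4878, 0.0043, 0.0574]
tool_rot: [2.349, 2.083, 0.003]
ft_force: [6.0, -0.8, -2.3]
grip_width: 0.484
grip_force: 14.0
```

```bash
python3 go.py .4874 .0038 .0575 -.1211
```

```text
4.65 [0.4878 0.0043 0.0574] d_tool [-0.0005 -0.0003 -0.0001] twist [ 0.0027 -0.0002  0.0011] f [ 6.05 -0.78 -2.31] [-0.2  -1.3   0.04] 0.48403911779647674 13.999923169612885 j [ 0.58  0.19 -0.68  2.01  0.14  0.99 -0.3 ]
d world [-3.81416303e-04 -5.01515470e-04  7.22563264e-05] toolx [0.12  0.993 0.   ]
```

The reaction is +x, so the tool is too far towards -x. I'll shift it back along tool +y.

Call:
apply_moves(dp=[[0,0.0005,0],[0,0.0005,0],[0,0,0]], twist=[[0,0,0],[0,0,0],[0,0,0]], fingers=[0.6,0.6,0.6])

```text
time: 4.95
position: [0.4881, 0.0042, 0.0574]
tool_rot: [2.35, 2.084, 0.001]
ft_force: [3.9, -1.0, -0.5]
grip_width: 0.478
grip_force: 14.0
```

```bash
python3 go.py .4874 .0038 .0575 -.1211
```

```text
4.95 [0.4881 0.0042 0.0574] d_tool [-0.0005 -0.0006 -0.0001] twist [0.001  0.0001 0.001 ] f [ 3.93 -1.   -0.47] [-0.25 -1.02  0.01] 0.4778899300911231 14.00003045797348 j [ 0.58  0.19 -0.68  2.01  0.14  0.99 -0.3 ]
d world [-0.0006849  -0.00041943  0.00011205] toolx [ 0.12   0.993 -0.   ]
```

Call:
apply_moves(dp=[[0,0.0006,0],[0,0.0006,0],[0,0,0],[0,0,0],[0,0,0]], twist=[[0,0,0],[0,0,0],[0,0,0.03],[0,0,0.03],[0,0,0.03]], fingers=[0.6,0.6,0.6,0.6,0.6])

```text
time: 5.45
position: [0.4882, 0.0042, 0.0573]
tool_rot: [-2.443, -1.975, 0.002]
ft_force: [0.5, -0.2, 5.8]
grip_width: 0.477
grip_force: 14.0
```

```bash
python3 go.py .4881 .0042 .0575 -.1211
```

```text
5.45 [0.4882 0.0042 0.0573] d_tool [-0.0001 -0.0001 -0.0002] twist [-0.0013  0.0006 -0.0898] f [ 0.51 -0.23  5.81] [-0.15 -0.24  0.04] 0.4770697222705907 14.000080972909927 j [ 0.57  0.19 -0.67  2.01  0.14  0.99 -0.39]
d world [-7.59315505e-05 -4.37957958e-05  1.95302600e-04] toolx [ 0.209  0.978 -0.001]
```

Call:
apply_moves(dp=[[0,0,0],[0,0,0],[0,0,0],[0,0,0],[0,0,0],[0,0,0],[0,0,0],[0,0,0],[0,0,0],[0,0,0]], twist=[[0,0,0.06],[0,0,0.06],[0,0,0.06],[0,0,0.06],[0,0,0.06],[0,0,0.06],[0,0,0.06],[0,0,0.06],[0,0,0.06],[0,0,0.06]], fingers=[0.6,0.6,0.6,0.6,0.6,0.6,0.6,0.6,0.6,0.6])

```text
time: 6.45
position: [0.4881, 0.0043, 0.0573]
tool_rot: [-2.918, -1.163, 0.002]
ft_force: [0.5, -0.7, 6.0]
grip_width: 0.478
grip_force: 14.0
```

```bash
python3 go.py .4882 .0042 .0575 -.1211
```

```text
6.45 [0.4881 0.0043 0.0573] d_tool [-0.      0.0001 -0.0002] twist [-0.0012  0.001  -0.691 ] f [ 0.5  -0.68  6.04] [-0.05 -0.14  0.04] 0.47771363880833106 13.999068886041641 j [ 0.5   0.18 -0.61  2.01  0.12  0.99 -0.97]
d world [ 7.58280844e-05 -8.33571651e-05  2.14284836e-04] toolx [ 0.726  0.688 -0.001]
```

Call:
apply_moves(dp=[[0,0,0],[0,0,0],[0,0,0],[0,0,0]], twist=[[0,0,0.02],[0,0,0.02],[0,0,0.02],[0,0,0.02]], fingers=[0.6,0.6,0.6,0.6])

```text
time: 6.85
position: [0.4881, 0.0043, 0.0573]
tool_rot: [-2.961, -1.048, 0.002]
ft_force: [0.9, -0.2, 5.7]
grip_width: 0.476
grip_force: 14.0
```

```bash
cat > tq.py <<'E'
from h import *
s=ctrl.get_state();M=R.from_rotvec(s["tool_rot"]).as_matrix()
print(s["time"],"turn",round(-.1211-np.arctan2(M[1,1],M[0,1]),4),"tz",round(s["torque"][2],3),s["torque"].round(2),s["ft_force"].round(1),s["grip_width"],s["position"].round(4))
E
python3 tq.py
```

```text
6.85 turn 0.7695 tz 0.047 [-0.08 -0.16  0.05] [ 0.9 -0.2  5.7] 0.47615104586888674 [0.4881 0.0043 0.0573]
```

Call:
apply_moves(dp=[[0,0,0],[0,0,0],[0,0,0],[0,0,0]], twist=[[0,0,0.01],[0,0,0.01],[0,0,0.01],[0,0,0.01]], fingers=[0.6,0.6,0.6,0.6])

```text
time: 7.25
position: [0.4881, 0.0043, 0.0573]
tool_rot: [-2.982, -0.989, 0.002]
ft_force: [-0.1, -1.3, 6.2]
grip_width: 0.477
grip_force: 14.0
```

```bash
python3 tq.py
```

```text
7.25 turn 0.8091 tz 0.004 [-0.1  -0.16  0.  ] [-0.1 -1.3  6.2] 0.4769905725310683 [0.4881 0.0043 0.0573]
```

Call:
apply_moves(dp=[[0,0,0],[0,0,0],[0,0,0],[0,0,0]], twist=[[0,0,0.01],[0,0,0.01],[0,0,0.01],[0,0,0.01]], fingers=[0.6,0.6,0.6,0.6])

```text
time: 7.65
position: [0.4881, 0.0043, 0.0573]
tool_rot: [-3.001, -0.929, 0.002]
ft_force: [0.9, -0.5, 4.7]
grip_width: 0.473
grip_force: 14.0
```

```bash
python3 tq.py
```

```text
7.65 turn 0.8491 tz -0.014 [-0.07 -0.13 -0.01] [ 0.9 -0.5  4.7] 0.47301807928779166 [0.4881 0.0043 0.0573]
```

Call:
apply_moves(dp=[[0,0,0],[0,0,0],[0,0,0],[0,0,0]], twist=[[0,0,0.01],[0,0,0.01],[0,0,0.01],[0,0,0.01]], fingers=[0.6,0.6,0.6,0.6])

```text
time: 8.05
position: [0.4881, 0.0043, 0.0573]
tool_rot: [-3.019, -0.869, 0.002]
ft_force: [-0.3, -0.3, 5.7]
grip_width: 0.469
grip_force: 14.0
```

```bash
python3 tq.py
```

```text
8.05 turn 0.8891 tz 0.08 [-0.07 -0.14  0.08] [-0.3 -0.3  5.7] 0.4693155591359107 [0.4881 0.0043 0.0573]
```

Call:
apply_moves(dp=[[0,0,0],[0,0,0],[0,0,0],[0,0,0]], twist=[[0,0,0.01],[0,0,0.01],[0,0,0.01],[0,0,0.01]], fingers=[0.6,0.6,0.6,0.6])

```text
time: 8.45
position: [0.4882, 0.0043, 0.0573]
tool_rot: [-3.036, -0.809, 0.002]
ft_force: [0.8, -1.0, 6.6]
grip_width: 0.475
grip_force: 14.0
```

```bash
python3 tq.py
```

```text
8.45 turn 0.9291 tz 0.035 [-0.03 -0.11  0.03] [ 0.8 -1.   6.6] 0.4747258644804677 [0.4882 0.0043 0.0573]
```

Call:
apply_moves(dp=[[0,0,0],[0,0,0],[0,0,0],[0,0,0]], twist=[[0,0,0.01],[0,0,0.01],[0,0,0.01],[0,0,0.01]], fingers=[0.6,0.6,0.6,0.6])

```text
time: 8.85
position: [0.4881, 0.0043, 0.0573]
tool_rot: [-3.051, -0.748, 0.002]
ft_force: [0.4, 0.2, 5.5]
grip_width: 0.475
grip_force: 14.0
```

```bash
python3 tq.py
```

```text
8.85 turn 0.9691 tz 0.097 [-0.02 -0.13  0.1 ] [0.4 0.2 5.5] 0.47481698887344137 [0.4881 0.0043 0.0573]
```

Call:
apply_moves(dp=[[0,0,0],[0,0,0],[0,0,0]], twist=[[0,0,0.01],[0,0,0.01],[0,0,0]], fingers=[0.6,0.6,0.6])

```text
time: 9.15
position: [0.4881, 0.0043, 0.0573]
tool_rot: [-3.059, -0.717, 0.002]
ft_force: [1.0, -0.4, 6.0]
grip_width: 0.474
grip_force: 14.0
```

```bash
python3 tq.py
```

```text
9.15 turn 0.989 tz -0.009 [-0.1  -0.15 -0.01] [ 1.  -0.4  6. ] 0.4741506145440137 [0.4881 0.0043 0.0573]
```

Still turning freely.

Call:
apply_moves(dp=[[0,0,0],[0,0,0],[0,0,0],[0,0,0]], twist=[[0,0,0.01],[0,0,0.01],[0,0,0.01],[0,0,0.01]], fingers=[0.6,0.6,0.6,0.6])

```text
time: 9.55
position: [0.4881, 0.0043, 0.0573]
tool_rot: [-3.072, -0.656, 0.002]
ft_force: [0.6, -1.0, 6.3]
grip_width: 0.477
grip_force: 14.0
```

```bash
python3 tq.py
```

```text
9.55 turn 1.029 tz 0.006 [-0.06 -0.16  0.01] [ 0.6 -1.   6.3] 0.47656456010319764 [0.4881 0.0043 0.0573]
```

Call:
apply_moves(dp=[[0,0,0],[0,0,0],[0,0,0],[0,0,0]], twist=[[0,0,0.01],[0,0,0.01],[0,0,0.01],[0,0,0.01]], fingers=[0.6,0.6,0.6,0.6])

```text
time: 9.95
position: [0.4881, 0.0043, 0.0573]
tool_rot: [-3.085, -0.594, 0.002]
ft_force: [0.8, -0.3, 6.1]
grip_width: 0.476
grip_force: 14.0
```

```bash
python3 tq.py
```

```text
9.95 turn 1.0691 tz 0.022 [-0.04 -0.15  0.02] [ 0.8 -0.3  6.1] 0.476250140352338 [0.4881 0.0043 0.0573]
```

Call:
apply_moves(dp=[[0,0,0],[0,0,0],[0,0,0],[0,0,0]], twist=[[0,0,0.01],[0,0,0.01],[0,0,0.01],[0,0,0.01]], fingers=[0.6,0.6,0.6,0.6])

```text
time: 10.35
position: [0.4881, 0.0043, 0.0573]
tool_rot: [-3.096, -0.532, 0.002]
ft_force: [1.4, -0.2, 6.1]
grip_width: 0.477
grip_force: 14.0
```

```bash
python3 tq.py
```

```text
10.35 turn 1.1091 tz 0.111 [-0.02 -0.15  0.11] [ 1.4 -0.2  6.1] 0.4774256683035188 [0.4881 0.0043 0.0573]
```

Call:
apply_moves(dp=[[0,0,0],[0,0,0],[0,0,0]], twist=[[0,0,0.01],[0,0,0.01],[0,0,0]], fingers=[0.6,0.6,0.6])

```text
time: 10.65
position: [0.4881, 0.0043, 0.0573]
tool_rot: [-3.101, -0.502, 0.002]
ft_force: [1.4, -0.5, 5.4]
grip_width: 0.475
grip_force: 14.0
```

```bash
python3 tq.py
```

```text
10.65 turn 1.1289 tz -0.009 [-0.03 -0.1  -0.01] [ 1.4 -0.5  5.4] 0.4749930304588735 [0.4881 0.0043 0.0573]
```

Call:
apply_moves(dp=[[0,0,0],[0,0,0],[0,0,0],[0,0,0]], twist=[[0,0,0.01],[0,0,0.01],[0,0,0.01],[0,0,0.01]], fingers=[0.6,0.6,0.6,0.6])

```text
time: 11.05
position: [0.4881, 0.0043, 0.0573]
tool_rot: [3.11, 0.44, -0.002]
ft_force: [0.4, -0.9, 5.9]
grip_width: 0.472
grip_force: 14.0
```

```bash
python3 tq.py
```

```text
11.05 turn 1.1686 tz 0.296 [-0.04 -0.19  0.3 ] [ 0.4 -0.9  5.9] 0.4723201762975871 [0.4881 0.0043 0.0573]
```

Torque jumped to 0.30 N m. One idle row to confirm.

Call:
apply_moves(dp=[[0,0,0]], twist=[[0,0,0]], fingers=[0.6])

```text
time: 11.15
position: [0.4881, 0.0043, 0.0573]
tool_rot: [3.11, 0.441, -0.002]
ft_force: [0.6, 0.1, 5.1]
grip_width: 0.478
grip_force: 14.0
```

```bash
python3 tq.py
```

```text
11.15 turn 1.1682 tz 0.189 [-0.06 -0.18  0.19] [0.6 0.1 5.1] 0.4781005566010705 [0.4881 0.0043 0.0573]
```

The stop holds (0.2–0.3 N m). I'll release, rise clear, and look.

Call:
apply_moves(dp=[[0,0,0],[0,0,0],[0,0,0],[0,0,0],[0,0,0],[0,0,-0.02],[0,0,-0.04],[0,0,-0.04],[0,0,-0.04],[0,0,0]], twist=[[0,0,0],[0,0,0],[0,0,0],[0,0,0],[0,0,0],[0,0,0],[0,0,0],[0,0,0],[0,0,0],[0,0,0]], fingers=[0.45,0.35,0.28,0.28,0.28,0.28,0.28,0.28,0.28,0.28])

```text
time: 12.15
position: [0.4918, 0.0044, 0.2023]
tool_rot: [3.108, 0.439, 0.014]
ft_force: [-0.5, 0.6, 0.2]
grip_width: 0.72
grip_force: 0.0
```

```bash
python3 tq.py;python3 - <<'E'
from h import *
s=ctrl.get_state();im=get_image("wrist");np.savez("w2.npz",im=im,position=s["position"],tool_rot=s["tool_rot"])
C=cam("wrist",s)
a=-.1211
def P(p):return proj(C,[.48292-.001+np.cos(a)*p[0]-np.sin(a)*p[1],-.04598+np.sin(a)*p[0]+np.cos(a)*p[1],p[2]])
for p in[(0,.05,.09),(.019,-.055,.086)]:print(P(p))
im=np.clip((im/255.)**.6*255,0,255).astype(np.uint8)
crop(im,180,100,200,150,4,"pics/w2.png")
E
```

```text
12.15 turn 1.1691 tz -0.039 [-0.02 -0.   -0.04] [-0.5  0.6  0.2] 0.7199406300013769 [0.4918 0.0044 0.2023]
(np.float64(276.49508200909105), np.float64(206.71224543759936))
(np.float64(394.3976381958571), np.float64(230.86614762468318))
```

View pics/w2.png

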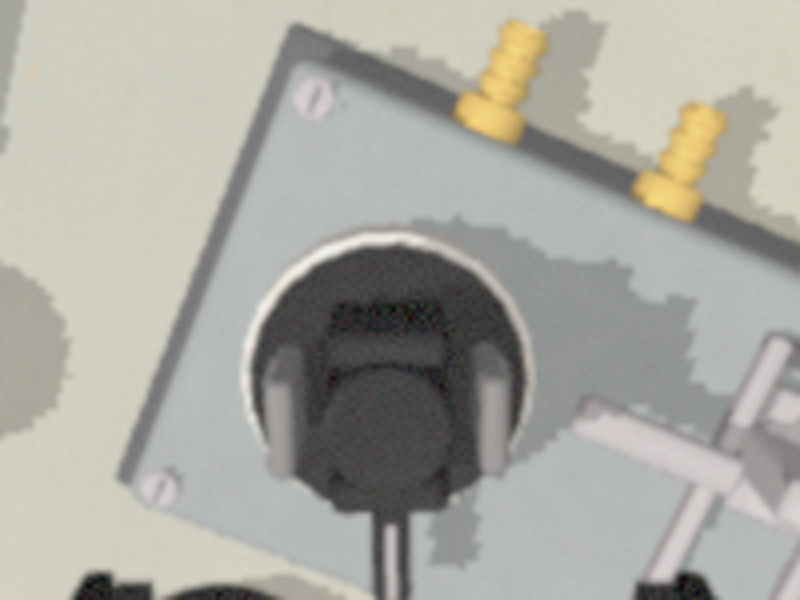

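The pointer now aims straight down-image, so the knob has turned 1.17 rad with the tool. Tab outer edges are at about x=266 and 507. I'll check their spread numerically against the start picture.

```bash
python3 - <<'E'
from h import *
for f,th,rows in(("w1.npz",0,range(184,206,4)),("w2.npz",1.168,range(192,216,4))):
    d=np.load(f);C=cam("wrist",d);g=d["im"].astype(float).mean(2)
    k=np.array([.4881,.0043]);a=-.1211-th;ux=np.array([np.cos(a),np.sin(a)]);uy=np.array([-np.sin(a),np.cos(a)])
    for yy in(.008,.004,0,-.004,-.008):
        s=np.arange(-.031,.0311,.00025)
        px=np.array([proj(C,[*(k+x*ux+yy*uy),.09]) for x in s]).astype(np.float32)
        v=cv2.remap(g.astype(np.float32),px[:,:1].copy(),px[:,1:].copy(),cv2.INTER_LINEAR).ravel()
        v=np.convolve(v,np.ones(3)/3,'same')[1:-1];s=s[1:-1]
        # outer edges: half level crossing from the tab peak outward
        out=[]
        for sg in(-1,1):
            m=(sg*s>.018)&(sg*s<.03);i=np.where(m)[0];pk=i[np.argmax(v[i]*(np.abs(s[i])<.0265))];h=(v[pk]+35)/2
            j=pk
            while 0<j<len(s)-1 and v[j]>h:j+=sg
            j2=pk
            while v[j2]>h:j2-=sg
            out+=[round(s[j]*1e3,2),round(s[j2]*1e3,2),round(v[pk])]
        print(f,yy,out)
E
```

```text
w1.npz 0.008 [np.float64(-25.25), np.float64(-19.75), 100, np.float64(26.0), np.float64(20.5), 101]
w1.npz 0.004 [np.float64(-25.0), np.float64(-19.75), 102, np.float64(25.75), np.float64(20.5), 101]
w1.npz 0 [np.float64(-25.25), np.float64(-19.75), 102, np.float64(26.0), np.float64(20.5), 99]
w1.npz -0.004 [np.float64(-30.75), np.float64(-20.5), 126, np.float64(26.25), np.float64(20.5), 99]
w1.npz -0.008 [np.float64(-30.75), np.float64(-20.75), 127, np.float64(30.75), np.float64(20.5), 98]
w2.npz 0.008 [np.float64(-25.5), np.float64(-20.0), 115, np.float64(25.75), np.float64(20.25), 119]
w2.npz 0.004 [np.float64(-25.5), np.float64(-20.0), 118, np.float64(25.75), np.float64(20.25), 120]
w2.npz 0 [np.float64(-25.5), np.float64(-20.0), 119, np.float64(26.0), np.float64(20.25), 119]
w2.npz -0.004 [np.float64(-30.75), np.float64(-20.5), 152, np.float64(30.75), np.float64(20.25), 117]
w2.npz -0.008 [np.float64(-30.75), np.float64(-20.5), 143, np.float64(30.75), np.float64(20.5), 116]
```

The tab spread is the same as at the start (51.3 mm by the same measure), so both tabs are fully out and latched at the stop. Next is the slide: turn the tool back and go over the grip.

Call:
apply_moves(dp=[[0,0,0],[0,0,0],[0,0,0],[0,0,0],[0,0,0],[0,0,0],[0,0,0],[0,0,0]], twist=[[0,0,-0.146],[0,0,-0.146],[0,0,-0.146],[0,0,-0.146],[0,0,-0.146],[0,0,-0.146],[0,0,-0.146],[0,0,-0.146]], fingers=[0.2,0.2,0.2,0.2,0.2,0.2,0.2,0.2])

```text
time: 13.0
position: [0.4873, 0.0042, 0.195]
tool_rot: [-2.344, -2.087, 0.004]
ft_force: [-0.1, -0.2, -0.6]
grip_width: 0.799
grip_force: 0.0
```

```bash
python3 go.py .4904 -.1017 .2 -.1211
```

```text
13.0 [0.4873 0.0042 0.195 ] d_tool [-0.1048  0.0153 -0.005 ] twist [-0.0039 -0.      0.005 ] f [-0.07 -0.16 -0.59] [-0.04 -0.08  0.02] 0.7992201725100173 0.0 j [ 0.51  0.02 -0.57  1.86  0.01  1.27 -0.18]
d world [ 0.00305793 -0.10587258  0.0049731 ] toolx [0.116 0.993 0.   ]
```

Call:
apply_moves(dp=[[-0.035,0.005,0],[-0.035,0.005,0],[-0.035,0.005,0],[0,0,0],[0,0,0]], twist=[[0,0,0.005],[0,0,0],[0,0,0],[0,0,0],[0,0,0]], fingers=[0.2,0.2,0.2,0.2,0.2])

```text
time: 13.5
position: [0.4892, -0.1022, 0.1952]
tool_rot: [-2.358, -2.071, 0.002]
ft_force: [0.2, 0.5, -0.4]
grip_width: 0.803
grip_force: 0.0
```

```bash
python3 go.py .4904 -.1017 .055 -.1211;python3 - <<'E'
from h import *
s=ctrl.get_state();im=get_image("wrist");C=cam("wrist",s)
a=-.1211
for p in[(.013,-.037,.086),(.013,-.073,.086),(.025,-.037,.086)]:
    x,y=proj(C,[.4821+np.cos(a)*p[0]-np.sin(a)*p[1],-.0453+np.sin(a)*p[0]+np.cos(a)*p[1],p[2]]);print(p,(x-180)*4,(y-120)*4)
crop(im,180,120,200,150,4,"pics/w3.png")
E
```

```text
13.5 [ 0.4892 -0.1022  0.1952] d_tool [0.0005 0.0016 0.1402] twist [-0.0035 -0.0012 -0.0081] f [ 0.18  0.5  -0.39] [ 0.04 -0.11 -0.07] 0.8026021273499027 0.0 j [ 0.61  0.04 -0.47  1.84  0.02  1.27  0.01]
d world [ 0.00115827  0.00052945 -0.1402062 ] toolx [0.129 0.992 0.001]
(0.013, -0.037, 0.086) 391.9616916561297 242.890269734811
(0.013, -0.073, 0.086) 393.36897976929004 408.10867249874923
(0.025, -0.037, 0.086) 450.36151146449674 242.4582819406662
```

View pics/w3.png

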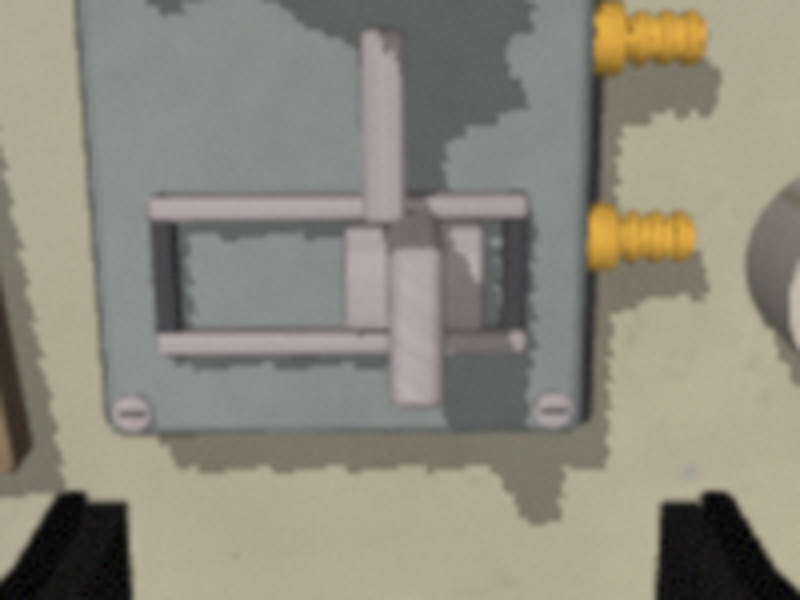

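The grip's top face spans x 390–441, y 243–404, within about 1 mm of the prediction. I'll descend and grip it.

Call:
apply_moves(dp=[[0.0005,0.001,0.035],[0,0,0.035],[0,0,0.035],[0,0,0.035],[0,0,0],[0,0,0],[0,0,0],[0,0,0],[0,0,0],[0,0,0]], twist=[[0,0,-0.008],[0,0,0],[0,0,0],[0,0,0],[0,0,0],[0,0,0],[0,0,0],[0,0,0],[0,0,0],[0,0,0]], fingers=[0.2,0.2,0.2,0.2,0.3,0.5,0.7,0.9,1,1], newtons=8)

```text
time: 14.55
position: [0.4921, -0.1017, 0.058]
tool_rot: [2.349, 2.084, 0.001]
ft_force: [-0.1, -0.3, -0.1]
grip_width: 0.341
grip_force: 0.0
```

```bash
python3 go.py .4904 -.1017 .055 -.1211
```

```text
14.55 [ 0.4921 -0.1017  0.058 ] d_tool [-0.0002 -0.0017  0.003 ] twist [0.0016 0.0005 0.002 ] f [-0.15 -0.32 -0.11] [ 0.01 -0.11  0.  ] 0.3407487430967037 0.0 j [ 0.59  0.19 -0.47  1.98  0.1   0.99 -0.05]
d world [-1.73026771e-03  1.64584950e-06 -2.95532236e-03] toolx [ 0.119  0.993 -0.001]
```

Call:
apply_moves(dp=[[0,0,0.002],[0,0,0],[0,0,0],[0,0,0],[0,0,0]], twist=[[0,0,0],[0,0,0],[0,0,0],[0,0,0],[0,0,0]], fingers=[1,1,1,1,1])

```text
time: 15.05
position: [0.4918, -0.1016, 0.055]
tool_rot: [2.349, 2.085, 0.0]
ft_force: [2.6, -0.9, -1.7]
grip_width: 0.139
grip_force: 8.0
```

```bash
python3 go.py .4904 -.1017 .055 -.1211
```

```text
15.05 [ 0.4918 -0.1016  0.055 ] d_tool [-0.0002 -0.0014  0.    ] twist [0.0006 0.0001 0.002 ] f [ 2.59 -0.87 -1.66] [-0.23 -0.51 -0.04] 0.13926537261297955 7.99992780725006 j [ 0.58  0.19 -0.47  1.99  0.1   0.98 -0.05]
d world [-1.42710284e-03 -5.88454931e-05 -3.87186824e-05] toolx [ 0.119  0.993 -0.   ]
```

Gripped at 12.1 mm. Now I'll draw it along tool -y.

Call:
apply_moves(dp=[[0,-0.004,0],[0,-0.004,0],[0,-0.004,0],[0,-0.004,0],[0,-0.004,0],[0,-0.004,0],[0,-0.003,0],[0,-0.002,0],[0,0,0]], twist=[[0,0,0],[0,0,0],[0,0,0],[0,0,0],[0,0,0],[0,0,0],[0,0,0],[0,0,0],[0,0,0]], fingers=[1,1,1,1,1,1,1,1,1])

```text
time: 15.95
position: [0.4621, -0.0981, 0.055]
tool_rot: [-2.349, -2.085, 0.001]
ft_force: [0.4, -0.3, 0.3]
grip_width: 0.136
grip_force: 8.0
```

```bash
python3 go.py .4562 -.0974 .055 -.1211
```

```text
15.95 [ 0.4621 -0.0981  0.055 ] d_tool [-0.    -0.006  0.   ] twist [-0.001   0.0003  0.002 ] f [ 0.35 -0.32  0.31] [-0.12 -0.13 -0.08] 0.13585568891692723 7.999911411461653 j [ 0.6   0.13 -0.47  2.05  0.07  0.97 -0.03]
d world [-5.91371127e-03  6.59733203e-04 -1.16146130e-05] toolx [ 0.119  0.993 -0.   ]
```

Call:
apply_moves(dp=[[0,-0.001,0],[0,-0.001,0],[0,-0.001,0],[0,-0.001,0],[0,-0.001,0],[0,-0.001,0]], twist=[[0,0,0],[0,0,0],[0,0,0],[0,0,0],[0,0,0],[0,0,0]], fingers=[1,1,1,1,1,1])

```text
time: 16.55
position: [0.4568, -0.0974, 0.055]
tool_rot: [2.349, 2.085, -0.0]
ft_force: [3.1, -1.5, -2.3]
grip_width: 0.138
grip_force: 8.0
```

```bash
python3 go.py .4562 -.0974 .055 -.1211
```

```text
16.55 [ 0.4568 -0.0974  0.055 ] d_tool [-0.0001 -0.0006  0.    ] twist [0.0001 0.0001 0.0022] f [ 3.14 -1.48 -2.28] [-0.27 -1.01 -0.12] 0.13813415265809573 8.000909074035008 j [ 0.61  0.12 -0.47  2.07  0.07  0.97 -0.02]
d world [-5.61216418e-04 -2.05387074e-05 -2.93070258e-05] toolx [ 0.119  0.993 -0.   ]
```

Call:
apply_moves(dp=[[0,-0.001,0],[0,-0.001,0],[0,-0.001,0],[0,0,0]], twist=[[0,0,0],[0,0,0],[0,0,0],[0,0,0]], fingers=[1,1,1,1])

```text
time: 16.95
position: [0.4566, -0.0973, 0.0552]
tool_rot: [2.346, 2.082, 0.007]
ft_force: [10.7, -2.6, -11.1]
grip_width: 0.141
grip_force: 8.0
```

```bash
python3 go.py .4562 -.0974 .055 -.1211
```

```text
16.95 [ 0.4566 -0.0973  0.0552] d_tool [-0.0001 -0.0004  0.0002] twist [ 0.0066 -0.0002  0.0023] f [ 10.7   -2.65 -11.12] [-0.52 -2.31 -0.06] 0.1410835426215193 7.998971831984818 j [ 0.61  0.11 -0.47  2.07  0.06  0.96 -0.02]
d world [-4.42512803e-04 -6.17600591e-05 -2.48264816e-04] toolx [0.119 0.993 0.   ]
```

The slide is hard against its end stop: it stopped advancing and force rose to 11 N. I'll release and rise.

Call:
apply_moves(dp=[[0,0,0],[0,0,0],[0,0,0],[0,0,0],[0,0,-0.03],[0,0,-0.04],[0,0,-0.04],[0,0,-0.04],[0,0,0],[0,0,0]], twist=[[0,0,0],[0,0,0],[0,0,0],[0,0,0],[0,0,0],[0,0,0],[0,0,0],[0,0,0],[0,0,0],[0,0,0]], fingers=[0.8,0.6,0.5,0.5,0.5,0.5,0.5,0.5,0.5,0.5])

```text
time: 17.95
position: [0.454, -0.097, 0.2058]
tool_rot: [2.348, 2.084, 0.001]
ft_force: [0.1, 0.3, -0.3]
grip_width: 0.498
grip_force: 0.0
```

```bash
python3 tq.py; python3 - <<'E'
from h import *
im=get_image("wrist")
crop(im,160,90,240,165,3.3,"pics/w4.png")
E
```

```text
17.95 turn -0.0021 tz -0.038 [-0.02 -0.07 -0.04] [ 0.1  0.3 -0.3] 0.49755632458725846 [ 0.454  -0.097   0.2058]
```

View pics/w4.png

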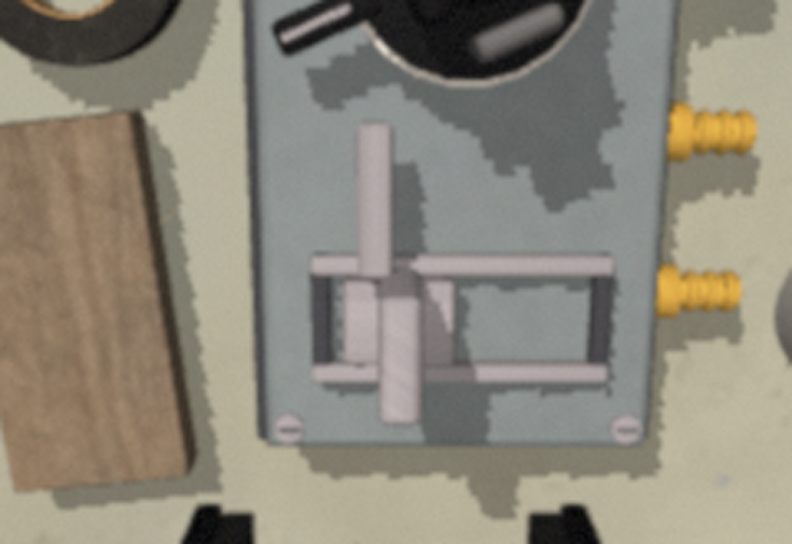

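The slide block rests at the -x end, with the TCP at -0.019 m in the unit frame at the stop. The pointer is swung clear and the tape and offcut are undisturbed. Handing in.

```bash
python3 -c "
from bench import ctrl
print(ctrl.close_job())"
```

```text
the job is handed in; nothing more can be done
None
```

The job is handed in, with no verdict shown: the knob was turned about 1.17 rad to its stop (0.2–0.3 N m felt), both tabs measured fully out after release, and the slide was drawn to its -x end stop, with nothing around the unit touched.

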